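# Cap the gas port and draw the filter cassette

### The job

Before the filter cassette comes out, close the open gas port: put the black cap sleeve over the port's upright spigot, push it fully down onto the collar and let go of it. Then pinch the cassette's two side catches together so that it comes free of its dock, lift it out, and finish while still holding it by the pinched catches, upright and still, at least 6 cm clear above the dock it came from. Leave the other things on the bench where they are.

Things in the scene. Friction and masses are not known exactly. Their poses are not given: they have to be found in the camera images.
- sleeve: black plastic cap sleeve, a tube 36 mm across and 60 mm high, closed at the top and open below, bore 25 mm across and 55 mm deep; 40 to 85 g. Stands mouth down on the bench. Origin: centre of its lower rim, z up along it
- port: aluminium port block, fixed, 80 x 70 x 30 mm (x, y, z), carrying in the middle of its top a steel collar (48 mm across, 4 mm high) and on that a steel spigot 22 mm across and 36 mm high with a tapered tip (the top 5 mm narrow to 15 mm). Origin: centre of its underside on the bench, z up; the spigot tip is 70 mm above it
- spigot_seat (a point): centre of the collar's top face at the foot of the spigot, 34 mm above the bench: the sleeve's lower rim rests here when fully on. The spigot rises from it
- dock: grey painted cassette dock, fixed, 100 x 90 x 50 mm (x, y, z; flat strips add 2 mm on the two x ends of its top) with a slot 69 mm (x) by 55 mm (y) in its top. Inside the slot, both y sides have a lip under which the cassette's catches hook. Origin: centre of its underside on the bench; z up
- cassette: white filter cassette, loose but latched in the dock's slot with 1.5 mm play; 0.12 to 0.25 kg. 66 mm long (x), 84 mm high; upper part 26 mm thick (y), lower part 52 mm. Origin: centre of its underside, 8 mm above the bench while docked; axes parallel to the dock's. Grey catches with upright thumb plates stand on its +y and -y sides, outer faces 52 mm apart at rest, 38 mm when fully pinched
- grip_left (a point): fixed point of the cassette at the middle of the outer face of the +y thumb plate at rest, 26 mm from the cassette's middle, 63 mm above its underside (71 mm above the bench while docked). The plate is 28 mm wide (x) and 34 mm high, from 4 to 38 mm above the dock's top
- grip_right (a point): the same for the -y thumb plate
- catch_left (a joint): how far the +y catch is pushed in towards the cassette's middle, m: 0 at rest (hooked), 0.007 fully in. Spring: 3.5 N at rest, 6 N fully in. A catch hooks about 4 mm under the lip and must be pushed nearly fully in to clear it; a stop then carries any further grip
- catch_right (a joint): the same for the -y catch
- screw_cap: bystander: orange screw cap, 28 mm across, 11 mm high; origin at its underside
- coupling: bystander: flat steel ring, 36 mm across, 12 mm high; origin at its underside
- wash_bottle: bystander: white bottle, 56 mm across, 110 mm high; origin at its underside
- jar: bystander: clear jar with black lid, 52 mm across, 60 mm high; origin at its underside
- spanner: bystander: steel spanner 150 mm long, lying flat; origin at its middle
- wipe_box: bystander: white wipes box 100 x 170 x 70 mm; origin at its underside

How it is judged:
On the way, in this order (a step that is already met when the one before it is completed fails the run):
1. the sleeve is fully down on the spigot and let go, the cassette still in its dock (horizontal distance between sleeve and spigot_seat below 0.004 m and z of sleeve in the frame of port between 0.03 and 0.0375 m and angle between sleeve's own z axis and vertical below 0.08 rad and contact force between the fingers and sleeve below 0.1 N and z of cassette in the frame of dock below 0.013 m), for 0.2 s.
2. both catches are pinched in by the fingers while the cassette is still in its dock (value of joint each of catch_left, catch_right above 0.0045 m and contact force between the fingers and cassette above 3 N and z of cassette in the frame of dock below 0.02 m), for 0.1 s.
At the end, for the whole second after the job is handed in: Fingers hold the cassette (over 3 N), both catches in 4.5 mm or more, underside 105 mm or more above the bench, within 60 mm of the dock's middle seen from above, upright within 15 degrees, below 30 mm/s, off the dock; sleeve on the spigot within 4 mm, rim within 3.5 mm of the collar, upright (z of cassette in the frame of dock above 0.105 m and horizontal distance between cassette and dock below 0.06 m and value of joint each of catch_left, catch_right above 0.0045 m and contact force between the fingers and cassette above 3 N and contact force between cassette and dock below 0.1 N and angle between cassette's own z axis and vertical below 0.26 rad and linear speed of cassette below 0.03 m/s and horizontal distance between sleeve and spigot_seat below 0.004 m and z of sleeve in the frame of port between 0.03 and 0.0375 m and angle between sleeve's own z axis and vertical below 0.08 rad); the arm keeps its last pose, push and grip.
It fails at once if a bystander is moved more than 30 mm (distance of any of screw_cap, coupling, wash_bottle, jar, spanner, wipe_box from where it was at the start of the episode above 0.03 m).
It also fails if it takes over 59 s, if anything falls off the work surface, if the arm or the gripper's body presses on something with over 40 N, if the wrist force passes 120 N, or if a joint passes its speed limit or range.

### The arm

A 7-joint arm with a two-finger parallel gripper is mounted at the origin on the work surface. World frame = base frame: x ahead of the robot, y to its left, z up, the work surface at z = 0. Lengths are in m, angles in rad, forces in N, time in s.
With the tool pointing down it reaches from about 0.4 to 0.875 m from the base axis. Payload 19.3 kg.
Tool frame: the origin (TCP) lies at the centre of the arm's flange, where the gripper is bolted on; the fingertips stand 173 mm ahead of it and the grasp point (between the pads) lies 155 mm ahead of it; z points along the fingers, y is the line along which they close (so a half turn about z gives the same grasp; the last joint's range is limited). The gripper opens to 85 mm and grips with 20 to 120 N. Pads are 22 mm wide; open, the fingers measure 114 mm over their backs; the gripper's body (76 mm by 85 mm) begins 54 mm behind the grasp point. The pads swing forward as they close: fully open they stand 13 mm farther back than shut.
Start: joints at [1.079, 0.521, -0.036, 1.599, 0.021, 1.021, -0.113], TCP at [0.256, -0.57, 0.405] pointing down, gripper open.
Joint ranges: [-2.91, 2.91], [-0.3, 2.13], [-1.5, 1.42], [0.17, 2.43], [-1.26, 4.41], [0.16, 1.93], [-2.52, 2.52]. Speed limits (rad/s): [1.89, 1.89, 2.39, 2.39, 3.01, 3.01, 3.01].

### API

Orientations are given as [roll, pitch, yaw] about the fixed x, y, z axes, in that order (R = Rz(yaw) Ry(pitch) Rx(roll)).
In Python, from workcell import bot, imaging, job gives the robot as it stands.
- The arm moves only by the tool carry_out, never from a script. Its argument "targets" is a list of rows, each a list of 3 entries, a list of its own where there are three numbers: the shift along the tool's x, y, z in units of 0.25 m (1.0 is 0.25 m), then the turn, a rotation vector about the tool's x, y, z in units of 180 degrees (1.0 is 180 degrees), then the opening, from 0 (shut) to 1 (fully open). In form: [[[tx, ty, tz], [wx, wy, wz], jaw], ...]. A call has 1 to 8 rows; each row shifts and turns the commanded pose from where the row before left it, along the tool's axes as they then stand; what a row does not reach is not made up. A row lasts 1/8 s, in which the tool goes at most 62.5 mm and 10.7 degrees, less where a joint would pass 70% of its speed; a pose out of reach is approached as far as the arm can. A call with a number of a shift or a turn outside -1 to 1 is refused whole. A call with a gripper value outside its range is refused whole. The fingers move at their own pace and stop on an object; "force" is the grip in N (left out, the last holds). Time passes only in rows, so rows that do not move let the fingers close. It gives the time, the measured TCP pose, the force and the opening at its end, in the units of the state.
- bot.observe(): the state, without advancing time (a new reading comes with each control period).
- imaging.grab_frame(name): name is "scene" or "top" or "wrist"; returns a dict with "pixels" (400x640x3 uint8, red, green, blue), "mtx" (3x3 intrinsics, pixels), "cam_to_world" (4x4, takes a point from camera to world coordinates); the wrist camera has in their place "mount" (4x4, takes a point from camera to tool coordinates, whose origin is the TCP and whose axes are the flange's). Camera axes: x right, y down, z forward; pixel columns grow to the right and rows downward; lengths in m; the calibration is good to about 2 mm. The wrist camera is an equidistant fisheye: a pixel r from the principal point sees the ray r / f radians off the axis. A picture is of the moment at which its call begins: read the wrist's pose just before it. There is no depth.
- job.job_done(): hands the job in, once; it reports no verdict.
The state is a dict: "clock": time; "qpos": joint angles; "qd": joint speeds; "joint_efforts": joint torques, N m; "position": TCP position; "tool_rot": TCP orientation; "force": force on the tool from outside, world axes, zero at the start; "moment": the same for the moment, N m; "grip_width": finger opening in m.
Only numpy, scipy, OpenCV 4.12 (cv2) and the standard library are available. Lean on these libraries where they do the work, as an engineer would, in place of code of your own. Each camera call takes 0.05 s, during which the arm holds its last target. There are 200 camera calls.

## Working session

There is one attempt and no reset: what is moved stays moved. The work goes in short steps, Python scripts to look and compute and a tool call to move; the robot and the scene stay as the last step left them, time stands still between calls to the robot, and variables do not carry over. Pictures are saved under pics/ and viewed, on a budget of 10 in all, crops included, one or two more only if the job needs it, and the job is handed in when it is done.

Besides the shell and the picture viewer there is one more tool, called after ">>>" by a JSON object that holds its "name" and its "arguments". carry_out: Moves the arm, as the interface text tells. Its arguments: {"type":"object","properties":{"targets":{"type":"array"},"force":{"type":"number"}},"required":["targets"]}

```bash
mkdir -p pics; ls
python3 - <<'E'
from workcell import bot, imaging, job
import cv2,numpy as np
s=bot.observe();print(s)
for n in("scene","top"):
    f=imaging.grab_frame(n);cv2.imwrite(f"pics/{n}0.png",f["pixels"][:,:,::-1]);np.savez(f"{n}0.npz",**f);print(n,f["mtx"],f["cam_to_world"])
E
```

```text
pics
{'clock': 0.0, 'qpos': array([ 1.07879963,  0.52199238, -0.03630632,  1.60002802,  0.02119816,
        1.02108427, -0.11283678]), 'qd': array([ 0.00171319,  0.00075232,  0.00025993,  0.00045564, -0.00132163,
       -0.00111969, -0.00183579]), 'joint_efforts': array([-1.36921826e-03, -9.27123070e+01,  1.97900422e+00, -3.69940567e+01,
        1.77030772e-02,  8.08440585e-03, -1.10294042e-05]), 'position': array([ 0.2557831 , -0.57009933,  0.40413217]), 'tool_rot': array([-3.14046911e+00,  8.97226294e-05,  4.21731121e-01]), 'force': array([-0.31079972,  0.20527017, -0.00303333]), 'moment': array([-0.01816747, -0.05173467, -0.01235037]), 'grip_width': 0.08516119056159857}
scene [[439.09537438   0.         309.43953962]
 [  0.         439.09537438 193.52955644]
 [  0.           0.           1.        ]] [[ 0.85846453  0.32260605 -0.39870289  0.92773404]
 [ 0.51274243 -0.52231545  0.68138225 -0.59535246]
 [ 0.01156936 -0.78937438 -0.6138031   0.59902856]
 [ 0.          0.          0.          1.        ]]
top [[383.44787767   0.         321.1343646 ]
 [  0.         383.44787767 199.62085853]
 [  0.           0.           1.        ]] [[-0.01369949 -0.99680574  0.07868062  0.52297099]
 [-0.99979979  0.01480327  0.01346253 -0.01516276]
 [-0.01458426 -0.07848044 -0.99680897  0.95644167]
 [ 0.          0.          0.          1.        ]]
```

View pics/scene0.png

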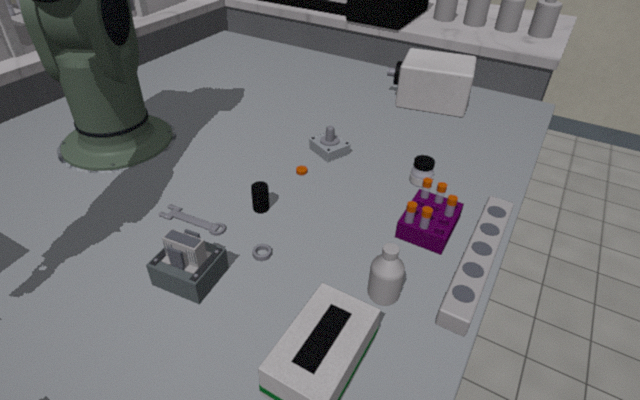

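View pics/top0.png

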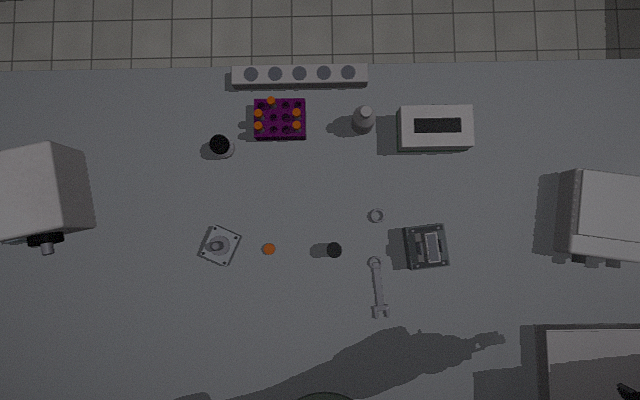

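The scene view shows the sleeve at about (260,197), the port at (330,145) and the dock at (187,265). In the top view they are at (333,250), (219,245) and (426,246). Next I'll enlarge the top view and get rough world positions.

```bash
cat > h.py <<'E'
import numpy as np, cv2
from scipy.spatial.transform import Rotation as R
def ray(f,u,v):
    T=f["cam_to_world"];d=T[:3,:3]@np.linalg.inv(f["mtx"])@[u,v,1.];return T[:3,3],d
def at_z(f,u,v,z):
    o,d=ray(f,u,v);return (o+d*(z-o[2])/d[2])
def proj(f,P):
    T=np.linalg.inv(f["cam_to_world"]);p=(np.atleast_2d(P)@T[:3,:3].T+T[:3,3]);p=p@f["mtx"].T;return p[:,:2]/p[:,2:]
E
python3 - <<'E'
from h import *
f=dict(np.load("top0.npz"));im=f["pixels"][:,:,::-1]
c=[cv2.resize(im[y-33:y+33,x-33:x+33],(396,396),interpolation=cv2.INTER_CUBIC) for x,y in((219,245),(426,246))]
cv2.imwrite("pics/c.png",np.hstack(c))
for n,u,v,z in(("sleeve",335,250,.06),("collar",219,245,.034),("dock",426,246,.05),("coupling",376,215,.012),("screwcap",269,249,.011),("spanner",377,287,.003)):print(n,at_z(f,u,v,z).round(4))
E
```

```text
sleeve [ 0.476  -0.0336  0.06  ]
collar [0.4902 0.2439 0.034 ]
dock [ 0.482  -0.2468  0.05  ]
coupling [ 0.5576 -0.1367  0.012 ]
screwcap [0.478  0.1272 0.011 ]
spanner [ 0.3819 -0.136   0.003 ]
```

View pics/c.png

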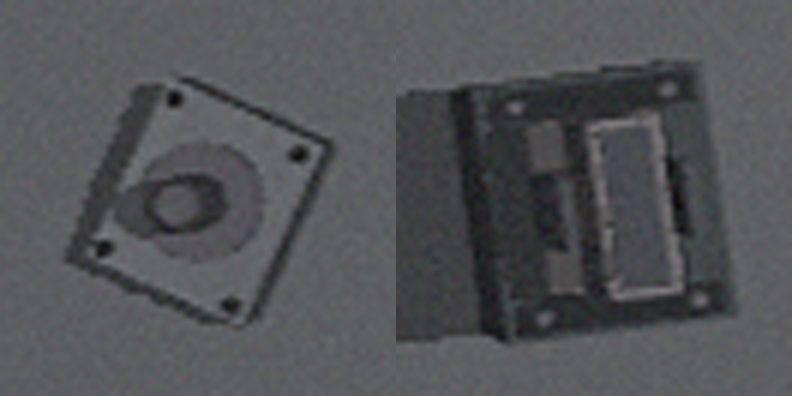

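Top view crop: the collar centre is at about (220.5,245.7). The dock's bolts centre at about (427.6,246.4), and the cassette top at about (432.7,247.1) with its long axis yawed about +7.6°.

Run:
```python
from h import *
from scipy.optimize import least_squares
fs={n:dict(np.load(n+"0.npz")) for n in("top","scene")}
cy=lambda x,y:np.array([[x+.018*np.cos(a),y+.018*np.sin(a),z] for a in np.linspace(0,6.28,40) for z in(0,.06)])
obs={}
for n,(u,v) in(("top",(333,250)),("scene",(260,197))):
    g=fs[n]["pixels"].max(2).astype(np.uint8);x0,y0=u-18,v-22;m=(g[y0:y0+44,x0:x0+36]<45).astype(np.uint8)
    k,l,st,c=cv2.connectedComponentsWithStats(m);i=1+st[1:,4].argmax();obs[n]=c[i]+[x0,y0];print(n,st[i],obs[n])
def hc(n,p):
    M=cv2.moments(cv2.convexHull(proj(fs[n],cy(*p)).astype(np.float32)));return np.array([M["m10"],M["m01"]])/M["m00"]
for ns in(["top"],["scene"],["top","scene"]):
    r=least_squares(lambda p:np.concatenate([hc(n,p)-obs[n] for n in ns]),[.48,-.03],diff_step=1e-3);print(ns,r.x.round(4),r.fun.round(2))
f=fs["top"]
print("collar",at_z(f,220.1,245.3,.034),"dock",at_z(f,427.6,246.4,.052),"cass",at_z(f,432.7,247.1,.092))
a=[at_z(f,393+(x-396)/6-.4,213+y/6-.4,.092) for x,y in((625,121),(648.5,293.5))];d=a[0]-a[1];print("cassyaw",np.degrees(np.arctan2(d[1],d[0])))
q=np.array([at_z(f,186+x/6-.4,212+y/6-.4,.03) for x,y in((177,80),(335,145),(250,322),(75,262))]);print(q,q.mean(0))
```

```text
top [ 12  14  14  16 179] [333.55307263 249.67597765]
scene [ 10   7  17  31 449] [260.00445434 196.87305122]
['top'] [ 0.476  -0.0305] [-0. -0.]
['scene'] [ 0.4767 -0.0282] [-0. -0.]
['top', 'scene'] [ 0.4766 -0.0295] [-0.45 -0.23 -0.38  0.31]
collar [0.48941962 0.24129329 0.034     ] dock [ 0.48114327 -0.2499747   0.052     ] cass [ 0.48129438 -0.25086449  0.092     ]
cassyaw 5.7093155560242
[[0.53844358 0.25490311 0.03      ]
 [0.51146327 0.19088576 0.03      ]
 [0.44141622 0.22480241 0.03      ]
 [0.46612094 0.29540863 0.03      ]] [0.489361   0.24149998 0.03      ]
```

>>> {"name": "carry_out", "arguments": {"targets": [[[0.106,-0.101,0.026],[0,0,0],1],[[0.106,-0.101,0.026],[0,0,0],1],[[0.106,-0.101,0.026],[0,0,0],1],[[0.106,-0.101,0.026],[0,0,0],1],[[0.106,-0.101,0.026],[0,0,0],1],[[0.106,-0.101,0.026],[0,0,0],1],[[0.106,-0.101,0.026],[0,0,0],1],[[0.106,-0.101,0.026],[0,0,0],1]], "force": 30}}

```text
clock: 1.1
position: [0.3668, -0.298, 0.3524]
tool_rot: [-3.141, 0.0, 0.422]
force: [0.7, -0.7, 0.5]
grip_width: 0.0854
```

>>> {"name": "carry_out", "arguments": {"targets": [[[0.106,-0.101,0.026],[0,0,0],1],[[0.106,-0.101,0.026],[0,0,0],1],[[0.106,-0.101,0.026],[0,0,0],1],[[0.106,-0.101,0.026],[0,0,0],1],[[0.106,-0.101,0.026],[0,0,0],1],[[0.106,-0.101,0.026],[0,0,0],1],[[0.106,-0.101,0.026],[0,0,0],1],[[0.106,-0.101,0.026],[0,0,0],1]]}}

```text
clock: 2.1
position: [0.4776, -0.0269, 0.3004]
tool_rot: [-3.142, 0.0, 0.422]
force: [0.9, 0.0, 0.5]
grip_width: 0.0852
```

>>> {"name": "carry_out", "arguments": {"targets": [[[0,0,0],[0,0,0],1],[[0,0,0],[0,0,0],1]]}}

```text
clock: 2.35
position: [0.4771, -0.0285, 0.3006]
tool_rot: [-3.142, 0.001, 0.422]
force: [-0.1, -0.8, 0.0]
grip_width: 0.0854
```

```bash
cat >> h.py <<'E'
def wsave(tag):
    from workcell import bot,imaging
    s=bot.observe();f=imaging.grab_frame("wrist");f["pos"]=s["position"];f["rot"]=s["tool_rot"]
    cv2.imwrite(f"pics/{tag}.png",f["pixels"][:,:,::-1]);np.savez(tag+".npz",**f);return s,f
def wproj(f,P):
    p=(np.atleast_2d(P)-f["pos"])@R.from_euler("xyz",f["rot"]).as_matrix()
    M=np.linalg.inv(f["mount"]);p=p@M[:3,:3].T+M[:3,3]
    r=np.hypot(p[:,0],p[:,1]);t=np.arctan2(r,p[:,2]);K=f["mtx"]
    return np.c_[K[0,2]+K[0,0]*t*p[:,0]/r,K[1,2]+K[1,1]*t*p[:,1]/r]
def todo(s,goal):
    d=R.from_euler("xyz",s["tool_rot"]).as_matrix().T@(np.array(goal)-s["position"]);return (d/.25).round(4)
E
python3 - <<'E'
from h import *
s,f=wsave("w1");print(s["clock"],s["position"],s["tool_rot"],s["qpos"].round(2),s["force"],f["mtx"],f["mount"])
print(wproj(f,[[.4766,-.0295,.06],[.4766,-.0295,0]]),todo(s,(.4766,-.0295,.198)))
E
```

```text
2.35 [ 0.47705532 -0.02851101  0.30058029] [-3.14159152e+00  6.84078607e-04  4.21622109e-01] [ 0.06  0.45 -0.16  2.07  0.12  0.63 -1.33] [-0.06566167 -0.7758297   0.01404956] [[309.70691629   0.         314.82727959]
 [  0.         309.70691629 201.5486504 ]
 [  0.           0.           1.        ]] [[ 1.00683199e-03 -9.60556922e-01 -2.78081616e-01  7.03072342e-02]
 [ 9.99999447e-01  1.05189092e-03 -1.28367909e-05  1.06007004e-04]
 [ 3.04841997e-04 -2.78081450e-01  9.60557450e-01  3.07924891e-02]
 [ 0.00000000e+00  0.00000000e+00  0.00000000e+00  1.00000000e+00]]
[[315.67056027 215.29459864]
 [315.51704947 193.88937247]] [-0.003   0.0029  0.4103]
```

View pics/w1.png

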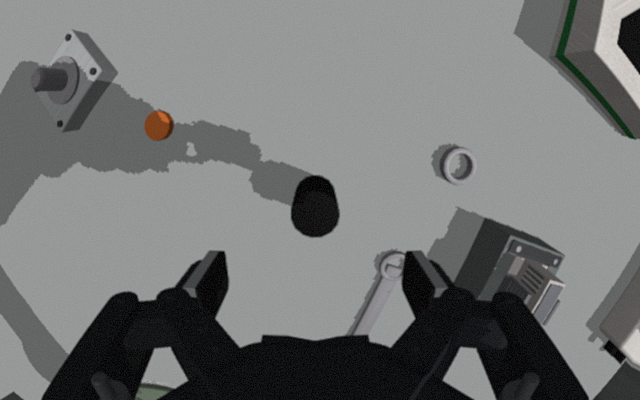

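The wrist view shows the sleeve's top circle at about (315,214), which matches the prediction of (315.7,215.3). The port spigot tip is near (37,79). I'll go down and grasp.

>>> {"name": "carry_out", "arguments": {"targets": [[[-0.003,0.003,0.1],[0,0,0],1],[[0,0,0.1],[0,0,0],1],[[0,0,0.1],[0,0,0],1],[[0,0,0.07],[0,0,0],1],[[0,0,0.04],[0,0,0],1],[[0,0,0],[0,0,0],0.5],[[0,0,0],[0,0,0],0.2],[[0,0,0],[0,0,0],0]], "force": 30}}

```text
clock: 3.4
position: [0.4772, -0.0291, 0.1989]
tool_rot: [3.141, -0.001, 0.422]
force: [-3.3, -0.9, 12.1]
grip_width: 0.0354
```

>>> {"name": "carry_out", "arguments": {"targets": [[[0,0,0],[0,0,0],0],[[0,0,0],[0,0,0],0],[[0,0,0],[0,0,0],0]]}}

```text
clock: 3.78
position: [0.4771, -0.0291, 0.1989]
tool_rot: [3.141, -0.001, 0.422]
force: [-1.8, -0.5, 7.5]
grip_width: 0.036
```

Run:
```python
from h import *
from workcell import bot
f=dict(np.load("w1.npz"));P=[.4894,.2414]
print("tip,collar",wproj(f,[P+[.07],P+[.034]]))
a=np.linspace(0,6.283,9)[:-1];c=np.array([[P[0]+.024*np.cos(t),P[1]+.024*np.sin(t),.034] for t in a])
im=cv2.resize(f["pixels"][20:140,10:130,::-1],(600,600),interpolation=cv2.INTER_CUBIC)
for u,v in np.r_[wproj(f,c),wproj(f,[P+[.07]])]: cv2.circle(im,(int((u-10+.5)*5),int((v-20+.5)*5)),3,(0,0,255),-1)
cv2.imwrite("pics/port.png",im)
s=bot.observe();print(s["clock"],s["position"],s["force"],s["grip_width"],todo(s,(.4766,-.0295,.198)))
```

```text
tip,collar [[37.38326769 80.40252616]
 [63.30036871 81.25016804]]
3.775 [ 0.47714293 -0.02912838  0.19893299] [-1.76945307 -0.47955206  7.52396485] 0.035978501101465464 [-0.0026  0.0005  0.0037]
```

View pics/port.png

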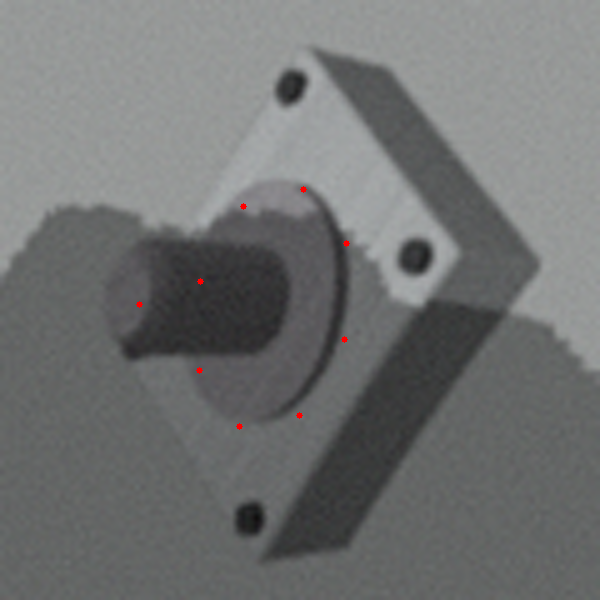

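The port crop shows the collar and tip within about 1.3 px of the prediction, so I shift the port estimate to about (0.490, 0.242). The sleeve is gripped at 36.0 mm. Lift and carry.

>>> {"name": "carry_out", "arguments": {"targets": [[[0,0,-0.06],[0,0,0],0],[[0,0,-0.12],[0,0,0],0],[[0,0,-0.12],[0,0,0],0],[[0.03,-0.06,-0.1],[0,0,0],0],[[0.061,-0.121,0],[0,0,0],0],[[0.061,-0.121,0],[0,0,0],0],[[0.061,-0.121,0],[0,0,0],0],[[0.061,-0.121,0],[0,0,0],0]]}}

```text
clock: 4.78
position: [0.4836, 0.1241, 0.2994]
tool_rot: [3.141, -0.001, 0.422]
force: [0.6, 0.4, 0.1]
grip_width: 0.0356
```

>>> {"name": "carry_out", "arguments": {"targets": [[[0.061,-0.121,0],[0,0,0],0],[[0.061,-0.121,0],[0,0,0],0],[[0.061,-0.121,0],[0,0,0],0],[[0.034,-0.06,0],[0,0,0],0],[[0,0,0],[0,0,0],0],[[0,0,0],[0,0,0],0]]}}

```text
clock: 5.52
position: [0.4901, 0.2405, 0.2984]
tool_rot: [3.141, 0.0, 0.421]
force: [0.8, -0.6, -0.4]
grip_width: 0.0358
```

Run:
```python
from h import *
s,f=wsave("w2");print(s["clock"],s["position"],s["tool_rot"],s["force"],s["grip_width"],todo(s,(.49,.242,.233)))
im=f["pixels"][:,:,::-1].copy();P=[.49,.242]
a=np.linspace(0,6.283,17)[:-1]
c=np.array([[P[0]+.024*np.cos(t),P[1]+.024*np.sin(t),.034] for t in a]);d=np.array([[P[0]+.0075*np.cos(t),P[1]+.0075*np.sin(t),.07] for t in a])
for u,v in np.r_[wproj(f,c),wproj(f,d)]: im[int(v+.5),int(u+.5)]=(0,0,255)
cv2.imwrite("pics/w2c.png",cv2.resize(im[100:300,200:440],(720,600),interpolation=cv2.INTER_NEAREST))
```

```text
5.525 [0.49009014 0.24053893 0.29840368] [3.14098306e+00 3.04029324e-04 4.20650613e-01] [ 0.79223669 -0.55763893 -0.4252879 ] 0.035772477463723855 [ 0.0021 -0.0056  0.2616]
```

View pics/w2c.png

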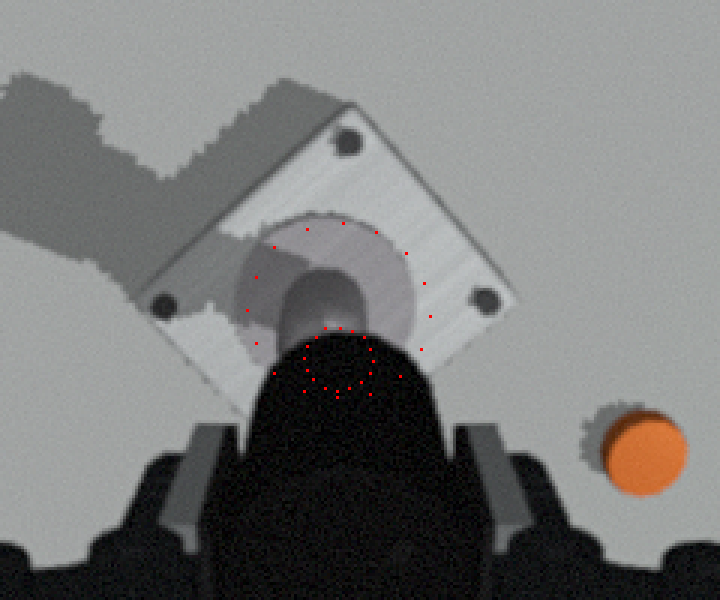

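The collar's actual centre is about 4.7 px left of and 3.3 px above the prediction, at crop (325,~300). The spigot sits about 6.5 px left of the held sleeve's axis. I'll correct by −5 mm along tool y and +3 mm along tool x, then look again.

>>> {"name": "carry_out", "arguments": {"targets": [[[0.012,-0.02,0],[0,0,0],0],[[0,0,0.04],[0,0,0],0],[[0,0,0],[0,0,0],0],[[0,0,0],[0,0,0],0]]}}

```text
clock: 6.08
position: [0.4906, 0.2474, 0.288]
tool_rot: [3.142, 0.0, 0.422]
force: [0.4, -0.4, 0.9]
grip_width: 0.0353
```

Run:
```python
from h import *
s,f=wsave("w3");print(s["clock"],s["position"],s["tool_rot"],s["force"],s["grip_width"])
im=f["pixels"][:,:,::-1].copy();P=list(s["position"][:2])
a=np.linspace(0,6.283,33)[:-1]
c=np.array([[P[0]+.024*np.cos(t),P[1]+.024*np.sin(t),.034] for t in a]);d=np.array([[P[0]+.018*np.cos(t),P[1]+.018*np.sin(t),s["position"][2]-.199] for t in a])
for u,v in np.r_[wproj(f,c),wproj(f,d)]: im[int(v+.5),int(u+.5)]=(0,0,255)
a=cv2.resize(im[100:300,200:440],(720,600),interpolation=cv2.INTER_NEAREST)
cv2.imwrite("pics/w3c.png",a)
```

```text
6.075 [0.49064662 0.24742778 0.28799876] [3.14150844e+00 4.99431398e-04 4.21644141e-01] [ 0.41370473 -0.38876984  0.90809096] 0.03528040714740069
```

View pics/w3c.png

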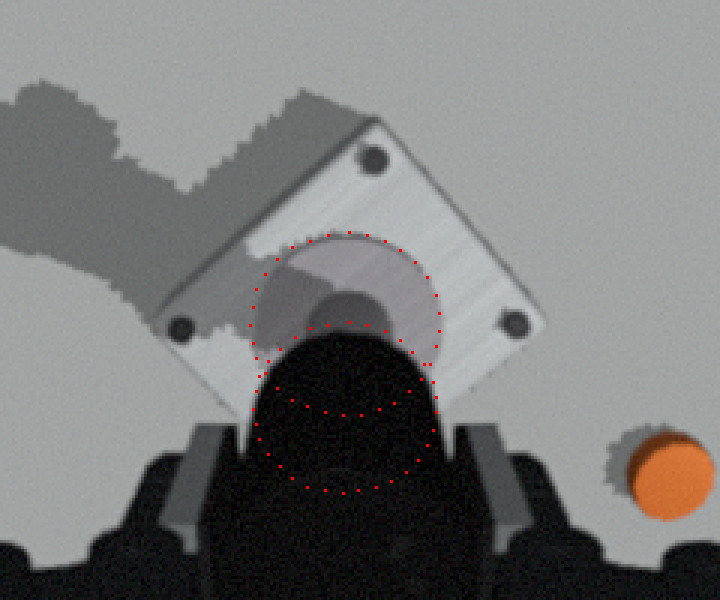

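The collar now matches the projected circle about the TCP. The sleeve mouth's front edge is about 3 px low, so the sleeve sits about 1–1.5 mm towards tool −x. I'll trim that and lower.

>>> {"name": "carry_out", "arguments": {"targets": [[[0.005,0.002,0],[0,0,0],0],[[0,0,0.03],[0,0,0],0],[[0,0,0.03],[0,0,0],0],[[0,0,0.02],[0,0,0],0],[[0,0,0.02],[0,0,0],0],[[0,0,0.02],[0,0,0],0],[[0,0,0],[0,0,0],0]]}}

```text
clock: 7.0
position: [0.4919, 0.2476, 0.2578]
tool_rot: [-3.142, 0.0, 0.422]
force: [-0.1, -0.3, -1.1]
grip_width: 0.0358
```

>>> {"name": "carry_out", "arguments": {"targets": [[[0,0,0.02],[0,0,0],0],[[0,0,0.02],[0,0,0],0],[[0,0,0.02],[0,0,0],0],[[0,0,0.02],[0,0,0],0],[[0,0,0.02],[0,0,0],0],[[0,0,0],[0,0,0],0]]}}

```text
clock: 7.75
position: [0.4919, 0.2477, 0.233]
tool_rot: [-3.142, 0.0, 0.422]
force: [-0.7, -0.0, -2.5]
grip_width: 0.0358
```

>>> {"name": "carry_out", "arguments": {"targets": [[[0,0,0.006],[0,0,0],0],[[0,0,0.006],[0,0,0],0],[[0,0,0],[0,0,0],0]]}}

```text
clock: 8.12
position: [0.4923, 0.2478, 0.2317]
tool_rot: [-3.142, -0.002, 0.421]
force: [-7.7, -5.5, 34.3]
grip_width: 0.0356
```

Seated: 34 N of push at z = 0.2317. Release and rise.

>>> {"name": "carry_out", "arguments": {"targets": [[[0,0,-0.004],[0,0,0],0.5],[[0,0,0],[0,0,0],1],[[0,0,0],[0,0,0],1],[[0,0,0],[0,0,0],1],[[0,0,-0.05],[0,0,0],1],[[0,0,-0.1],[0,0,0],1],[[0,0,-0.15],[0,0,0],1],[[0,0,-0.15],[0,0,0],1]]}}

```text
clock: 9.12
position: [0.4919, 0.2476, 0.3456]
tool_rot: [-3.141, -0.0, 0.422]
force: [0.5, 0.2, -0.2]
grip_width: 0.0856
```

Run:
```python
from h import *
s,f=wsave("w4");print(s["clock"],s["position"],s["tool_rot"],s["force"],s["grip_width"])
print(todo(s,(.481,-.2505,.34)))
im=f["pixels"][:,:,::-1].copy();P=(.4909,.2473);a=np.linspace(0,6.283,33)[:-1]
for r,z in((.018,.034),(.018,.094),(.024,.034)):
  for t in a:
    u,v=wproj(f,[[P[0]+r*np.cos(t),P[1]+r*np.sin(t),z]])[0]; im[int(v+.5),int(u+.5)]=(0,0,255)
cv2.imwrite("pics/w4c.png",cv2.resize(im[100:300,200:440],(720,600),interpolation=cv2.INTER_NEAREST))
```

```text
9.125 [0.49185676 0.24755437 0.34564046] [-3.14145467e+00 -3.06829041e-04  4.21835743e-01] [ 0.49619813  0.20682525 -0.18005344] 0.0855579884619235
[-0.8553  1.7998  0.0221]
```

View pics/w4c.png

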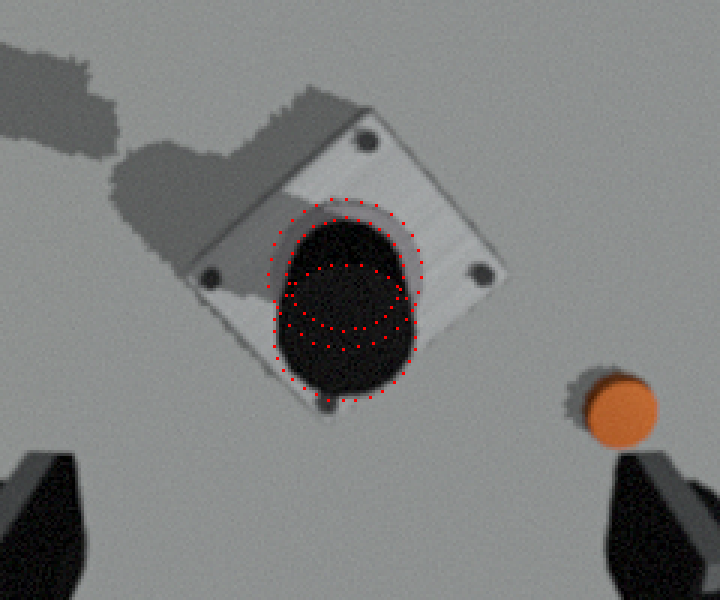

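The picture shows the sleeve fully seated and upright, matching the model outlines at collar height. On to the dock.

>>> {"name": "carry_out", "arguments": {"targets": [[[-0.054,0.113,0],[0,0,0],1],[[-0.054,0.113,0],[0,0,0],1],[[-0.054,0.113,0],[0,0,0],1],[[-0.054,0.113,0],[0,0,0],1],[[-0.054,0.113,0],[0,0,0],1],[[-0.054,0.113,0],[0,0,0],1],[[-0.054,0.113,0],[0,0,0],1],[[-0.054,0.113,0],[0,0,0],1]]}}

```text
clock: 10.18
position: [0.4859, -0.0038, 0.3444]
tool_rot: [3.141, -0.001, 0.422]
force: [0.4, 0.2, 0.0]
grip_width: 0.0853
```

>>> {"name": "carry_out", "arguments": {"targets": [[[-0.054,0.113,0],[0,0,0],1],[[-0.054,0.113,0],[0,0,0],1],[[-0.054,0.113,0],[0,0,0],1],[[-0.054,0.113,0],[0,0,0],1],[[-0.054,0.113,0],[0,0,0],1],[[-0.054,0.113,0],[0,0,0],1],[[-0.054,0.113,0],[0,0,0],1],[[-0.054,0.113,0],[0,0,0],1]]}}

```text
clock: 11.18
position: [0.4798, -0.2542, 0.3444]
tool_rot: [3.141, -0.001, 0.422]
force: [0.7, 0.0, -0.6]
grip_width: 0.0852
```

>>> {"name": "carry_out", "arguments": {"targets": [[[0,0,0],[0,0,0.049],1],[[0,0,0],[0,0,0.049],1],[[0,0,0],[0,0,0],1],[[0,0,0],[0,0,0],1]]}}

```text
clock: 11.68
position: [0.48, -0.253, 0.344]
tool_rot: [3.141, -0.0, 0.118]
force: [0.2, 0.5, 0.7]
grip_width: 0.0853
```

Run:
```python
from h import *
s,f=wsave("w5");print(s["clock"],s["position"],s["tool_rot"],s["force"],s["qpos"].round(2))
im=f["pixels"][:,:,::-1].copy();C=np.array([.481,-.2505]);y=np.radians(6.5);A=np.array([[np.cos(y),-np.sin(y)],[np.sin(y),np.cos(y)]])
pts=[[sx*.033,sy*.013,.092] for sx in(-1,1) for sy in(-1,1)]+[[sx*.014,sy*.026,.088] for sx in(-1,1) for sy in(-1,1)]+[[sx*.05,sy*.045,.05] for sx in(-1,1) for sy in(-1,1)]
for p in pts:
    u,v=wproj(f,[[*(C+A@p[:2]),p[2]]])[0];print(np.round([u,v],1));cv2.circle(im,(int(u+.5),int(v+.5)),1,(0,0,255),-1)
cv2.imwrite("pics/w5c.png",cv2.resize(im[100:300,200:440],(720,600),interpolation=cv2.INTER_NEAREST))
```

```text
11.675 [ 0.48001165 -0.25303432  0.34402656] [ 3.14148780e+00 -3.50012875e-04  1.17749326e-01] [0.1507808  0.51556766 0.71364068] [ 0.38  0.47 -0.01  1.88  0.01  0.8  -1.08]
[327.8 248.3]
[294.7 248.1]
[329.4 164.5]
[293.5 164.4]
[344.8 223.9]
[277.9 223.5]
[346.  188.9]
[276.9 188.5]
[359.8 245.8]
[263.8 245.3]
[364.8 137.6]
[259.5 137.2]
```

View pics/w5c.png

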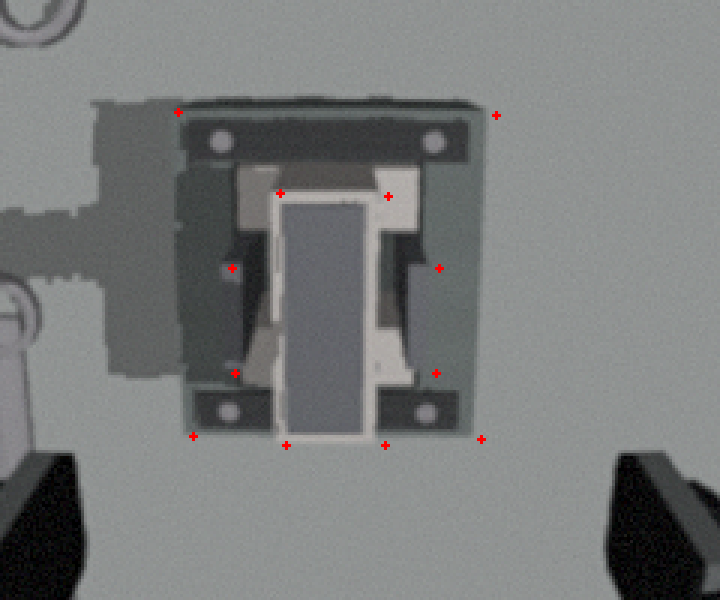

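The cassette top spans crop u≈272–376, v≈192–440. That puts it about 5.2 mm along tool −y and about 2 mm along tool +x from the TCP; the yaw matches. Descend around the plates and pinch.

>>> {"name": "carry_out", "arguments": {"targets": [[[0.008,-0.021,0.06],[0,0,0],1],[[0,0,0.1],[0,0,0],1],[[0,0,0.1],[0,0,0],1],[[0,0,0.08],[0,0,0],1],[[0,0,0.06],[0,0,0],1],[[0,0,0.04],[0,0,0],1],[[0,0,0.024],[0,0,0],1],[[0,0,0],[0,0,0],1]], "force": 40}}

```text
clock: 12.72
position: [0.4814, -0.2477, 0.2276]
tool_rot: [-3.142, 0.0, 0.114]
force: [0.3, 0.6, 0.5]
grip_width: 0.0855
```

Run:
```python
from h import *
s,f=wsave("w6");print(s["clock"],s["position"],s["tool_rot"],s["force"])
cv2.imwrite("pics/w6c.png",cv2.resize(f["pixels"][140:340,200:440,::-1],(720,600),interpolation=cv2.INTER_CUBIC))
```

```text
12.725 [ 0.48136763 -0.24773241  0.2275936 ] [-3.14150926e+00  1.43239653e-04  1.14008417e-01] [0.32236077 0.56604624 0.49024522]
```

View pics/w6c.png

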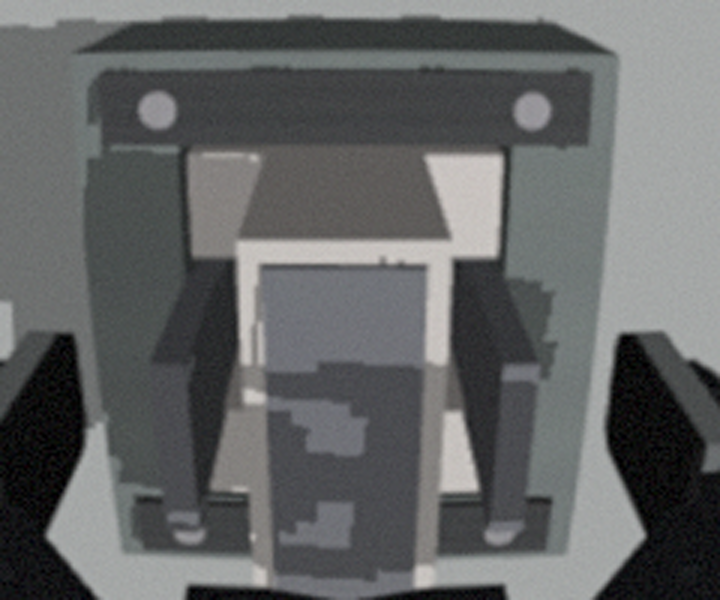

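The plates span crop u≈152–538 (middle 345) and the fingers 80–612 (middle 346), so it's centred. Pinch.

>>> {"name": "carry_out", "arguments": {"targets": [[[0,0,0],[0,0,0],0.6],[[0,0,0],[0,0,0],0.45],[[0,0,0],[0,0,0],0.3],[[0,0,0],[0,0,0],0],[[0,0,0],[0,0,0],0],[[0,0,0],[0,0,0],0],[[0,0,0],[0,0,0],0],[[0,0,0],[0,0,0],0]], "force": 40}}

```text
clock: 13.78
position: [0.4816, -0.2477, 0.2287]
tool_rot: [3.141, -0.001, 0.114]
force: [-3.6, 3.7, 18.9]
grip_width: 0.0343
```

>>> {"name": "carry_out", "arguments": {"targets": [[[0,0,-0.008],[0,0,0],0],[[0,0,-0.012],[0,0,0],0],[[0,0,-0.02],[0,0,0],0],[[0,0,-0.02],[0,0,0],0],[[0,0,0],[0,0,0],0]]}}

```text
clock: 14.4
position: [0.4815, -0.2478, 0.2431]
tool_rot: [3.141, -0.001, 0.114]
force: [0.8, 0.0, -2.9]
grip_width: 0.0346
```

The load is −2.9 N, roughly the cassette's weight, with no latch resistance. Lift it out.

>>> {"name": "carry_out", "arguments": {"targets": [[[0,0,-0.04],[0,0,0],0],[[0,0,-0.07],[0,0,0],0],[[0,0,-0.08],[0,0,0],0],[[0,0,-0.08],[0,0,0],0],[[0,0,-0.08],[0,0,0],0],[[0,0,-0.06],[0,0,0],0],[[0,0,-0.04],[0,0,0],0],[[0,0,-0.02],[0,0,0],0]]}}

```text
clock: 15.4
position: [0.4814, -0.2477, 0.3607]
tool_rot: [3.141, -0.0, 0.114]
force: [-0.5, -0.1, -2.3]
grip_width: 0.0341
```

>>> {"name": "carry_out", "arguments": {"targets": [[[0,0,0],[0,0,0],0],[[0,0,0],[0,0,0],0],[[0,0,0],[0,0,0],0],[[0,0,0],[0,0,0],0]]}}

```text
clock: 15.9
position: [0.4813, -0.2477, 0.3599]
tool_rot: [-3.141, 0.0, 0.114]
force: [-0.7, 0.0, -2.5]
grip_width: 0.0341
```

Run:
```python
from h import *
from workcell import bot,imaging
s=bot.observe();print(s["clock"],s["position"],s["force"],s["grip_width"],abs(s["qd"]).max())
f=imaging.grab_frame("scene");cv2.imwrite("pics/s9.png",f["pixels"][:,:,::-1])
```

```text
15.9 [ 0.48131679 -0.24774625  0.35993641] [-0.6816716   0.02719192 -2.54732455] 0.0340871227744918 0.002467555925045067
```

View pics/s9.png

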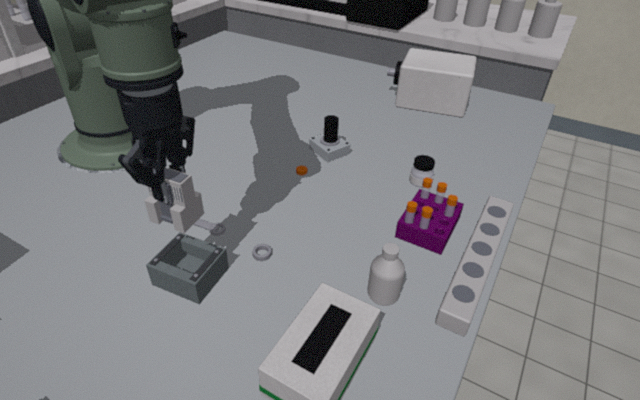

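The scene view shows the cassette held upright at about (175,200) above the empty dock at (187,265). The sleeve is on the port at (331,130), and the bystanders are in place. Handing in.

```bash
python3 -c "
from workcell import job
print(job.job_done())"
```

```text
the job is handed in; nothing more can be done
None
```

The job is done and handed in at about 16 s of the 59 s allowed; no verdict was reported.

**Sleeve:** It was pushed onto the spigot until it bottomed at 34 N, then released. The wrist picture afterwards showed it upright and matching the model outlines for a fully seated sleeve.

**Cassette:** The catches were pinched at 40 N and the cassette came out with no latch resistance. It is held about 13 cm above its docked height, so its underside is at about 0.139 m if it has not slipped. The last readings showed it still, with a load of −2.5 N that roughly fits its weight. The final scene picture showed it upright above the empty dock, the sleeve on the port, and no bystander visibly moved.

**Checks that disagreed:**
- The top camera's port position was about 5 mm off from the wrist camera, and the dock about 3 mm off. I went by the wrist views, and both fits confirmed that.
- The finger opening on the pinched cassette read 34 mm, where 38 mm was expected. I could not read the catch joints directly, so their travel is inferred from the free release.

I viewed 11 pictures, one over budget.

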